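Put the table's condiments back into their caddy

TASK

Reset the table for the next guests: stand the pepper mill, the salt shaker, the toothpick pot and the slim sauce bottle upright in the caddy's steel cups. The tall cups are for the tall things: the mill in the wide one, the bottle in the narrow one; of the two low cups the salt takes the larger and the toothpicks the smaller. The stout bottle and the jigger belong to the bar: leave them standing where they are, and knock nothing over.

Things in the scene. Friction and masses are not known exactly. Their poses are not given: they have to be found in the camera images.
- pepper_mill: Turned dark wooden pepper mill, 163 mm high; foot 57 mm across, slimmer waist, round head 49 mm across between 104 and 119 mm above the foot and 47 mm at 139 mm (grip there), small knob on top. About 0.26 kg. Origin: centre of its underside, z up.
- salt_shaker: Glass salt shaker with a domed metal cap, 90 mm high; glass body 44 mm across at 30 mm height, narrowing to the cap, which is 34 mm across from 66 to 78 mm height and good to grip. About 0.1 kg. Origin: centre of its underside, z up.
- toothpick_pot: Small round pot of toothpicks; the pot is 38 mm across and 49 mm high, straight-sided and the only part to grip; the toothpicks stick up to 72 mm. About 0.07 kg. Origin: centre of its underside, z up.
- slim_bottle: The slimmer and lower of the two sauce bottles, 193 mm high, 45 mm across up to 99 mm; above that it grips as a smooth cone that narrows to 22 mm across at the top (34 mm across at 145 mm height). About 0.285 kg. Origin: centre of its underside, z up.
- stout_bottle: Look-alike that stays where it is: the thicker, higher bottle, 207 mm high, body 58 mm across. Loose. Origin: centre of its underside, z up.
- jigger: Look-alike that stays where it is: hourglass-shaped plain steel spirit measure, 84 mm high, 44 mm across at both ends. Loose. Origin: centre of its underside, z up.
- cup_tall_wide: Tall wide steel cup, for the mill: 76 mm inside, 81 outside, 62 high, base 3 thick. All four cups are fixed on the floor, 8 mm above the table, of the caddy: a fixed square oak tray 190 mm wide with 24 mm rim and two bar grips. They stand in a square of 88 mm pitch about its middle, in any arrangement, turned with the tray. Origin: centre of the cup's underside, z up.
- cup_tall_narrow: Tall narrow steel cup, for the slim bottle: 60 mm inside, 65 mm outside, 62 mm high, base 3 mm thick, fixed in the caddy. Origin: centre of its underside, z up.
- cup_low_wide: The larger of the two low steel cups, for the salt shaker: 60 mm inside, 65 mm outside, 24 mm high, base 3 mm thick, fixed in the caddy. Origin: centre of its underside, z up.
- cup_low_small: The smaller of the two low steel cups, for the toothpick pot: 48 mm inside, 53 mm outside, 24 mm high, base 3 mm thick, fixed in the caddy. Origin: centre of its underside, z up.
Mind the look-alikes: they are no part of the job. Leave any pink or purple look-alike of the pepper_mill alone.

How it is judged:
By the outcome, as a careful person would: the job done as asked, in the order asked, and still so for the second after the job is handed in, with the robot touching nothing.
It also fails if it takes over 136 s, if anything falls off the work surface, if the arm or the gripper's body presses on something with over 40 N, if the wrist force passes 120 N, or if a joint passes its speed limit or range.

ROBOT

A 6-joint arm with a two-finger parallel gripper is mounted at the origin on the work surface; the furniture and walls round the work are solid. World frame = base frame: x ahead of the robot, y to its left, z up, the work surface at z = 0. Lengths are in m, angles in rad, forces in N, time in s.
With the tool pointing down it reaches from about 0.325 to 0.775 m from the base axis. Payload 5.5 kg.
Tool frame: the origin (TCP) lies at the very end of the fingers, on their centre line; the grasp point (between the pads) lies 19 mm behind it (ctrl.hold_point_z is the z of the grasp point in the tool frame, in m); z points along the fingers, y is the line along which they close (so a half turn about z gives the same grasp; the last joint's range is limited). The gripper opens to 85 mm and grips with 20 to 120 N. Pads are 22 mm wide; open, the fingers measure 114 mm over their backs; the gripper's body (76 mm by 85 mm) begins 54 mm behind the grasp point. The pads swing forward as they close: fully open they stand 13 mm farther back than shut.
Start: joints at [-1.251, 0.091, 1.231, -0, 1.82, -0.057], TCP at [0.221, -0.558, 0.231] pointing down, gripper open.
Joint ranges: [-2.87, 2.87], [-0.86, 2.18], [0.17, 2.46], [-1.51, 4.65], [0.06, 2.69], [-2.65, 2.65]. Speed limits (rad/s): [2.57, 2.57, 3.01, 3.14, 3.14, 3.14].

INTERFACE

Orientations are given as a rotation vector (axis times angle).
In Python, from rig import status, eyes, workorder, ctrl gives the robot as it stands.
- The arm moves only by the tool send_rows, never from a script. Its argument "targets" is one flat list of numbers, 4 for each row, row after row: the shift along the world's x, y, z each as a share of 0.02 m, from -1 to 1, then the turn about the world's z as a share of 0.1 rad, from -1 to 1. A call has 1 to 20 rows; each row shifts and turns the commanded pose from where the row before left it; what a row does not reach is not made up. A row lasts 1/8 s, in which the tool goes at most 62.5 mm and 10.7 degrees, less where a joint would pass 70% of its speed; a pose out of reach is approached as far as the arm can. A call with a number of a shift or a turn outside -1 to 1 is refused whole. A call with a gripper value outside its range is refused whole. "hand" is the closure, from 0 (fully open) to 1 (shut), set as the call begins (left out, the last holds). The fingers move at their own pace and stop on an object; the grip force is fixed at half the most. Time passes only in rows, so rows that do not move let the fingers close. It gives the time, the measured TCP pose, the force, the opening and the grip force at its end, in the units of the state.
- status.get_state(): the state, without advancing time (a new reading comes with each control period).
- eyes.snapshot(name): name is "scene" or "top" or "wrist"; returns the picture (384x512x3 uint8, blue, green, red); there is no depth.
- eyes.camera_model(name): a dict with "mtx" (3x3 intrinsics, pixels), "world_from_camera" (4x4, takes a point from camera to world coordinates); the wrist camera has in their place "T_tool_cam" (4x4, takes a point from camera to tool coordinates, whose origin is the TCP and whose axes are the flange's). Camera axes: x right, y down, z forward; pixel columns grow to the right and rows downward; lengths in m; the calibration is good to about 2 mm. A picture is of the moment at which its call begins: read the wrist's pose just before it. camera_model takes no time and is no camera call.
- workorder.sign_off(): hands the job in; it is judged then, once.
The state is a dict: "t": time; "qpos": joint angles; "qvel": joint speeds; "tau": joint torques, N m; "ee_pos": TCP position; "tcp_rot": TCP orientation; "contact_force": force on the tool from outside, world axes, zero at the start; "torque": the same for the moment, N m; "grip_width": opening from 0.0 (shut) to 1.0 (fully open); "grip_force": force on a finger pad.
Only numpy, scipy, OpenCV 4.12 (cv2) and the standard library are available. Lean on these libraries where they do the work, as an engineer would, in place of code of your own. Each camera call takes 0.05 s, during which the arm holds its last target. There are 200 camera calls.

## Working session

There is one attempt and no reset: what is moved stays moved. The work goes in short steps, Python scripts to look and compute and a tool call to move; the robot and the scene stay as the last step left them, time stands still between calls to the robot, and variables do not carry over. Pictures are saved under pics/ and viewed, at most 14 in all, crops included, and the job is handed in when it is done.

Besides the shell and the picture viewer there is one more tool, called after "Request:" in YAML: its name, and indented under it one key for each argument. send_rows: Moves the arm, as the interface text tells. Its arguments: {"type":"object","properties":{"targets":{"type":"array","items":{"type":"number","minimum":-1,"maximum":1}},"hand":{"type":"number"}},"required":["targets"]}

```bash
mkdir -p pics; ls; python3 - <<'E'
from rig import status, eyes, ctrl
import cv2, numpy as np
for n in ("scene","top"):
    im=eyes.snapshot(n); cv2.imwrite(f"pics/{n}0.png",im)
    m=eyes.camera_model(n); print(n,np.round(m["mtx"],1).tolist(),np.round(m["world_from_camera"],3).tolist())
print(np.round(eyes.camera_model("wrist")["T_tool_cam"],3).tolist())
print(status.get_state(), ctrl.hold_point_z)
E
```

```text
pics
scene [[378.6, 0.0, 252.0], [0.0, 378.6, 193.6], [0.0, 0.0, 1.0]] [[0.655, -0.34, 0.675, -0.261], [-0.756, -0.313, 0.575, -0.552], [0.015, -0.887, -0.462, 0.488], [0.0, 0.0, 0.0, 1.0]]
top [[437.4, 0.0, 263.8], [0.0, 437.4, 191.1], [0.0, 0.0, 1.0]] [[0.017, -0.986, 0.168, 0.192], [-1.0, -0.016, 0.009, -0.003], [-0.006, -0.168, -0.986, 1.146], [0.0, 0.0, 0.0, 1.0]]
[[-0.0, -0.948, -0.318, 0.083], [1.0, -0.0, -0.0, -0.001], [-0.0, -0.318, 0.948, -0.143], [0.0, 0.0, 0.0, 1.0]]
{'t': 0.1, 'qpos': array([-1.25075128e+00,  9.18007123e-02,  1.23180577e+00, -1.07471198e-06,
        1.81978500e+00, -5.67032705e-02]), 'qvel': array([-0.00206449, -0.0010341 , -0.00198928, -0.00154022,  0.000184  ,
       -0.00060814]), 'tau': array([ 3.33049182e-03, -4.60216570e+01, -4.19220114e+01,  3.05072729e-05,
        1.06175602e-02,  2.06662480e-05]), 'ee_pos': array([ 0.22065411, -0.55767555,  0.23023091]), 'tcp_rot': array([-3.08426633e+00, -5.87966798e-01,  3.72385818e-04]), 'contact_force': array([-1.00038846, -0.52601833, -0.28891613]), 'torque': array([-0.03272069,  0.05146664,  0.00350735]), 'grip_force': 0.0, 'grip_width': 1.0028086061846153} -0.0187
```

View pics/scene0.png

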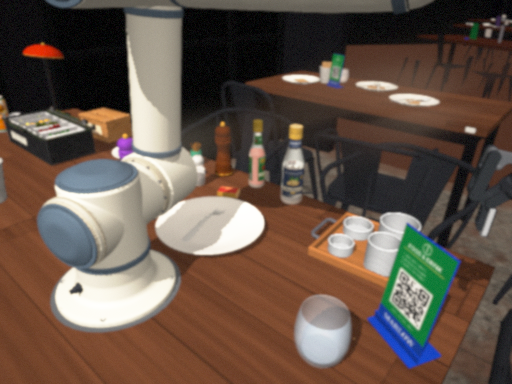

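View pics/top0.png

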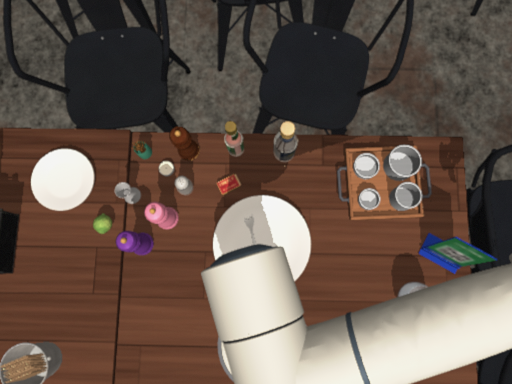

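The top view shows the brown mill at (185,143), slim bottle at (234,138), stout bottle at (287,140), caddy at (385,183), and small items around (127–184,150–195). I'll zoom in on those.

```bash
cat > h.py <<'E'
import numpy as np, cv2
from rig import eyes
def ray(n,u,v):
    m=eyes.camera_model(n); T=np.array(m["world_from_camera"]); K=np.array(m["mtx"])
    return T[:3,3], T[:3,:3]@np.linalg.solve(K,[u,v,1.])
def onz(n,u,v,z):
    o,d=ray(n,u,v); return np.round((o+d*(z-o[2])/d[2])[:2],4)
def proj(n,p):
    m=eyes.camera_model(n); T=np.linalg.inv(np.array(m["world_from_camera"])); q=np.array(m["mtx"])@(T@[*p,1])[:3]; return q[:2]/q[2]
E
python3 - <<'E'
import cv2, numpy as np
a=cv2.imread("pics/top0.png")
c=cv2.resize(a[115:265,90:310],None,fx=3.6,fy=3.6,interpolation=cv2.INTER_CUBIC)
cv2.imwrite("pics/c1.png",c)
c=cv2.resize(a[140:225,330:440],None,fx=6,fy=6,interpolation=cv2.INTER_CUBIC)
cv2.imwrite("pics/c2.png",c)
a=cv2.imread("pics/scene0.png")
c=cv2.resize(a[110:220,100:320],None,fx=3.6,fy=3.6,interpolation=cv2.INTER_CUBIC)
cv2.imwrite("pics/c3.png",c)
E
```

```text
(no output)
```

View pics/c1.png

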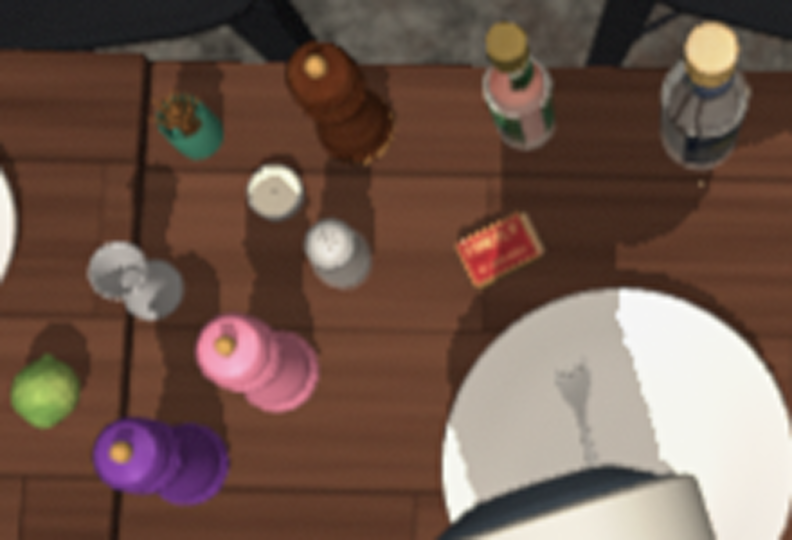

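View pics/c2.png

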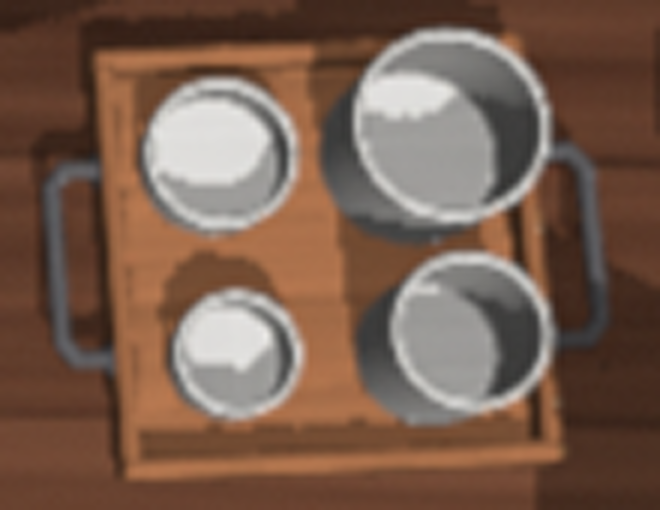

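View pics/c3.png

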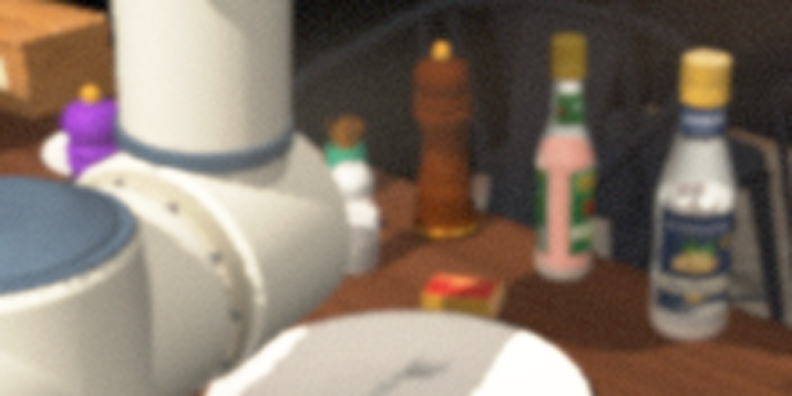

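```bash
python3 - <<'E'
from h import *
def c1(u,v): return 90+(u+.5)/3.6-.5,115+(v+.5)/3.6-.5
def c2(u,v): return 330+(u+.5)/6-.5,140+(v+.5)/6-.5
for n,p,z in [("mill knob",c1(316,66),.160),("salt cap",c1(330,242),.080),("pot rim",c1(189,121),.049),("pot base",c1(199,140),.0),("slim cap",c1(509,36),.193),("slim neckbody",c1(518,85),.099),("stout cap",c1(713,45),.205),("white",c1(275,188),.04),("jig top",c1(117,270),.084),("jig bot",c1(153,291),0),("pink",c1(226,345),.16),("matches",c1(500,248),.01),
 ("LW",c2(220,155),.032),("LS",c2(237,353),.032),("TW",c2(453,125),.070),("TN",c2(473,331),.070)]:
    print(n,np.round(p,1),onz("top",*p,z))
# scene triangulation
def c3(u,v): return 100+(u+.5)/3.6-.5,110+(v+.5)/3.6-.5
print("scene: mill",onz("scene",*c3(441,48),.160),"slim top",onz("scene",*c3(569,38),.193),"stout",onz("scene",*c3(707,58),.205))
E
```

```text
mill knob [177.4 133. ] [0.494  0.2101]
salt cap [181.3 181.9] [0.3927 0.2114]
pot rim [142.1 148.2] [0.4856 0.3236]
pot base [144.9 153.5] [0.4842 0.3297]
slim cap [231.  124.6] [0.5054 0.0821]
slim neckbody [233.5 138.2] [0.5013 0.0833]
stout cap [287.7 127.1] [ 0.4975 -0.046 ]
white [166.  166.9] [0.4392 0.2611]
jig top [122.1 189.6] [0.3701 0.3559]
jig bot [132.1 195.5] [0.369  0.3566]
pink [152.4 210.5] [0.3104 0.2579]
matches [228.5 183.5] [0.4034 0.1003]
LW [366.2 165.4] [ 0.453  -0.2593]
LS [369.1 198.4] [ 0.3661 -0.2646]
TW [405.1 160.4] [ 0.4585 -0.3486]
TN [408.4 194.8] [ 0.3709 -0.3536]
scene: mill [0.4959 0.2117] slim top [0.5035 0.0838] stout [ 0.5021 -0.0415]
```

Request:
send_rows:
  targets: [0.34, 0.96, 0.9, 1, 0.34, 0.96, 0.9, 1, 0.34, 0.96, 0.9, 1, 0.34, 0.96, 0.8, 1, 0.34, 0.96, 0, 1, 0.34, 0.96, 0, 1, 0.34, 0.96, 0, 1, 0.34, 0.96, 0, 1, 0.34, 0.96, 0, 1, 0.34, 0.96, 0, 1, 0.34, 0.96, 0, 1, 0.34, 0.96, 0, 0.94, 0.34, 0.96, 0, 0, 0.34, 0.96, 0, 0, 0.34, 0.96, 0, 0, 0.34, 0.96, 0, 0, 0.34, 0.96, 0, 0, 0.34, 0.96, 0, 0, 0.34, 0.96, 0, 0, 0.34, 0.96, 0, 0]
  hand: 0

```text
t: 2.6
ee_pos: [0.3568, -0.1732, 0.3009]
tcp_rot: [-2.221, -2.221, 0.0]
contact_force: [0.0, 0.0, -0.2]
grip_width: 1.001
grip_force: 0.0
```

Request:
send_rows:
  targets: [0.34, 0.96, 0, 0, 0.34, 0.96, 0, 0, 0.34, 0.96, 0, 0, 0.34, 0.96, 0, 0, 0.34, 0.96, 0, 0, 0.34, 0.96, 0, 0, 0.34, 0.96, 0, 0, 0.34, 0.96, 0, 0, 0.34, 0.96, 0, 0, 0.34, 0.96, 0, 0, 0.34, 0.96, 0, 0, 0.34, 0.96, 0, 0, 0.34, 0.96, 0, 0, 0.34, 0.96, 0, 0, 0.34, 0.96, 0, 0, 0.34, 0.96, 0, 0, 0.34, 0.96, 0, 0, 0.34, 0.5, 0, 0, 0, 0, 0, 0, 0, 0, 0, 0]

```text
t: 5.1
ee_pos: [0.4792, 0.1621, 0.3013]
tcp_rot: [2.222, 2.221, -0.001]
contact_force: [-1.0, 0.2, 0.1]
grip_width: 1.0
grip_force: 0.0
```

```bash
cat >> h.py <<'E'
from scipy.spatial.transform import Rotation as Ro
from rig import status
def wcam():
    s=status.get_state(); m=eyes.camera_model("wrist"); T=np.eye(4); T[:3,:3]=Ro.from_rotvec(s["tcp_rot"]).as_matrix(); T[:3,3]=s["ee_pos"]
    return T@np.array(m["T_tool_cam"]), np.array(m["mtx"])
def wz(u,v,z,TK=None):
    T,K=TK or wcam(); d=T[:3,:3]@np.linalg.solve(K,[u,v,1.]); o=T[:3,3]; return np.round((o+d*(z-o[2])/d[2])[:2],4)
def wp(p,TK=None):
    T,K=TK or wcam(); q=K@(np.linalg.inv(T)@[*p,1])[:3]; return np.round(q[:2]/q[2],1)
E
python3 - <<'E'
from h import *
TK=wcam(); im=eyes.snapshot("wrist"); cv2.imwrite("pics/w1.png",im)
print(TK[0].round(3).tolist())
for n,p in dict(mill=(.495,.211,.16),salt=(.393,.211,.088),pot=(.4849,.3266,.049),slim=(.5045,.083,.193)).items(): print(n,wp(p,TK))
E
```

```text
[[1.0, -0.001, -0.0, 0.48], [-0.001, -0.948, -0.319, 0.246], [0.0, 0.319, -0.948, 0.444], [0.0, 0.0, 0.0, 1.0]]
mill [269.9 130.7]
salt [183.8 123.6]
pot [258.5  24.3]
slim [278.7 261.6]
```

View pics/w1.png

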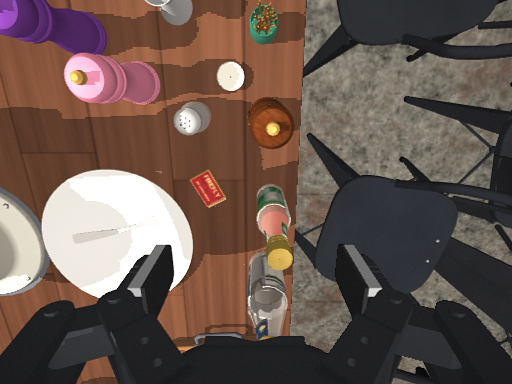

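```bash
python3 - <<'E'
from h import *
im=cv2.imread("pics/w1.png"); TK=wcam()
hsv=cv2.cvtColor(im,cv2.COLOR_BGR2HSV)
def blob(lo,hi,box):
    x0,y0,x1,y1=box; m=cv2.inRange(hsv,lo,hi)[y0:y1,x0:x1]
    c=max(cv2.findContours(m,0,2)[0],key=cv2.contourArea); (u,v),r=cv2.minEnclosingCircle(c); M=cv2.moments(c)
    return (round(u+x0,1),round(v+y0,1)),round(r,1),(round(M['m10']/M['m00']+x0,1),round(M['m01']/M['m00']+y0,1)),cv2.boundingRect(c)
k=blob((15,120,150),(35,255,255),(255,110,290,145)); print("knob",k,wz(*k[2],.158,TK))
k=blob((75,60,30),(95,255,255),(240,0,290,50)); print("pot",k)
k=blob((10,60,90),(35,255,255),(262,225,298,275)); print("slim",k)
print("pot rim",wz(264,20,.049,TK),"slim",wz(280,257,.193,TK),"salt",wz(186,119.5,.083,TK),"white",wz(231,76,.03,TK),"knob",wz(272.5,128.5,.16,TK))
E
```

```text
knob ((272.4, 128.3), 6.9, (272.4, 128.4), (11, 12, 14, 14)) [0.4976 0.213 ]
pot ((261.5, 26.2), 17.1, (260.9, 32.2), (10, 12, 28, 32))
slim ((278.0, 252.0), 26.1, (278.3, 252.2), (0, 5, 32, 45))
pot rim [0.4916 0.3312] slim [0.5056 0.0883] salt [0.3949 0.2154] white [0.448  0.2686] knob [0.4976 0.2131]
```

Request:
send_rows:
  targets: [0.28, 0.83, 0, 0, 0.28, 0.83, 0, 0, 0.28, 0.84, 0, 0, 0, 0, -0.9, 0, 0, 0, -0.9, 0, 0, 0, -0.9, 0, 0, 0, -0.9, 0, 0, 0, -0.9, 0, 0, 0, -0.9, 0, 0, 0, -0.9, 0, 0, 0, -0.9, 0, 0, 0, -0.9, 0, 0, 0, -0.9, 0, 0, 0, -0.9, 0, 0, 0, 0, 0, 0, 0, 0, 0]

```text
t: 7.15
ee_pos: [0.4962, 0.2126, 0.1038]
tcp_rot: [2.221, 2.221, 0.001]
contact_force: [-0.3, -0.4, -0.2]
grip_width: 1.002
grip_force: 0.0
```

Request:
send_rows:
  targets: [0, 0, 0, 0, 0, 0, 0, 0, 0, 0, 0, 0, 0, 0, 0, 0, 0, 0, 0, 0, 0, 0, 0, 0, 0, 0, 0, 0, 0, 0, 0, 0]
  hand: 1

```text
t: 8.15
ee_pos: [0.4965, 0.2127, 0.1046]
tcp_rot: [2.221, 2.221, 0.003]
contact_force: [-0.1, -0.4, 5.3]
grip_width: 0.538
grip_force: 61.8
```

Request:
send_rows:
  targets: [0, 0, 0.93, 0, 0, 0, 0.93, 0, 0, 0, 0.93, 0, 0, 0, 0.93, 0, 0, 0, 0.93, 0, 0, 0, 0.95, 0, -0.886, -0.93, 0, 0, -0.886, -0.93, 0, 0, -0.886, -0.93, 0, 0, -0.886, -0.93, 0, 0, -0.886, -0.93, 0, 0, -0.886, -0.93, 0, 0, -0.886, -0.93, 0, 0, 0, -1, 0, 0, 0, -1, 0, 0, 0, -1, 0, 0, 0, -1, 0, 0, 0, -1, 0, 0, 0, -1, 0, 0, 0, -1, 0, 0]

```text
t: 10.65
ee_pos: [0.3718, -0.0584, 0.2162]
tcp_rot: [2.221, 2.221, 0.001]
contact_force: [0.1, 0.2, -3.7]
grip_width: 0.537
grip_force: 63.0
```

Request:
send_rows:
  targets: [0, -1, 0, 0, 0, -1, 0, 0, 0, -1, 0, 0, 0.36, -0.96, 0, 0, 0.36, -0.96, 0, 0, 0.36, -0.96, 0, 0, 0.36, -0.96, 0, 0, 0.36, -0.96, 0, 0, 0.36, -0.96, 0, 0, 0.36, -0.96, 0, 0, 0.36, -0.96, 0, 0, 0.36, -0.96, 0, 0, 0.36, -0.96, 0, 0, 0.36, -0.96, 0, 0, 0.36, -0.96, 0, 0, 0, 0, 0, 0, 0, 0, 0, 0]

```text
t: 12.78
ee_pos: [0.4584, -0.3478, 0.2151]
tcp_rot: [-2.221, -2.221, -0.0]
contact_force: [0.3, 0.5, -2.7]
grip_width: 0.535
grip_force: 63.0
```

```bash
python3 - <<'E'
from h import *
print(status.get_state()["ee_pos"],status.get_state()["qpos"].round(2))
TK=wcam(); im=eyes.snapshot("wrist"); np.savez("w2.npz",T=TK[0],K=TK[1])
cv2.imwrite("pics/w2.png",im)
for n,p in dict(LW=(.453,-.2593,.032),LS=(.3661,-.2646,.032),TW=(.4585,-.3486,.07),TN=(.3709,-.3536,.07)).items(): print(n,wp(p,TK))
E
```

```text
[ 0.45835462 -0.34783309  0.21509315] [-0.71  0.02  1.33  0.    1.79 -0.71]
LW [249.   89.1]
LS [169.3  94.3]
TW [254.1 178.1]
TN [171.7 182.6]
```

View pics/w2.png

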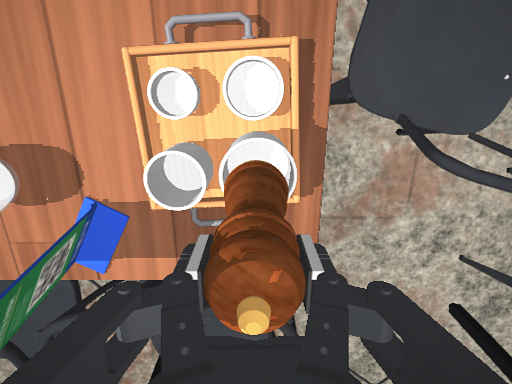

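```bash
python3 - <<'E'
from h import *
d=np.load("w2.npz"); TK=(d["T"],d["K"]); im=cv2.imread("pics/w2.png"); hsv=cv2.cvtColor(im,cv2.COLOR_BGR2HSV)
m=cv2.inRange(hsv,(15,120,120),(35,255,255))[290:345,225:285]; c=max(cv2.findContours(m,0,2)[0],key=cv2.contourArea); print(cv2.boundingRect(c))
print("axis pts",[wp((.4584,-.3478,z),TK) for z in (.115,.2,.25,.275)])
print("LW",wz(253.5,88.5,.032,TK),"LS",wz(173.7,93,.032,TK),"TW x",wz(258,172,.07,TK),"TN",wz(175.2,179.5,.07,TK))
E
```

```text
(12, 6, 34, 39)
axis pts [array([253.9, 191.1]), array([253.8, 235.4]), array([253.6, 287.2]), array([253.4, 330.6])]
LW [ 0.4579 -0.2587] LS [ 0.371  -0.2633] TW x [ 0.4626 -0.342 ] TN [ 0.3749 -0.3502]
```

Request:
send_rows:
  targets: [0.11, 0.1, 0, 0, 0, 0, -0.9, 0, 0, 0, -0.9, 0, 0, 0, -0.9, 0, 0, 0, -0.9, 0, 0, 0, -0.6, 0, 0, 0, -0.4, 0, 0, 0, -0.2, 0, 0, 0, -0.05, 0, 0, 0, 0, 0, 0, 0, 0, 0]

```text
t: 14.2
ee_pos: [0.4607, -0.3463, 0.1188]
tcp_rot: [2.221, 2.221, 0.0]
contact_force: [0.8, -0.2, -4.0]
grip_width: 0.537
grip_force: 63.0
```

Request:
send_rows:
  targets: [0, 0, -0.08, 0, 0, 0, -0.05, 0, 0, 0, 0, 0]

```text
t: 14.58
ee_pos: [0.4606, -0.3461, 0.1157]
tcp_rot: [2.221, 2.221, 0.0]
contact_force: [0.1, 0.1, -2.8]
grip_width: 0.541
grip_force: 63.1
```

Request:
send_rows:
  targets: [0, 0, -0.05, 0, 0, 0, 0, 0]

```text
t: 14.82
ee_pos: [0.4607, -0.3464, 0.1156]
tcp_rot: [2.221, 2.221, -0.0]
contact_force: [-0.3, 0.3, 2.7]
grip_width: 0.536
grip_force: 63.8
```

Request:
send_rows:
  targets: [0, 0, 0, 0, 0, 0, 0, 0, 0, 0, 0, 0, 0, 0, 0, 0, 0, 0, 0, 0, 0, 0, 0, 0]
  hand: 0

```text
t: 15.58
ee_pos: [0.4605, -0.3461, 0.1147]
tcp_rot: [2.221, 2.221, -0.0]
contact_force: [1.2, -1.0, -0.4]
grip_width: 0.999
grip_force: 0.0
```

Request:
send_rows:
  targets: [0, 0, 0.93, 0, 0, 0, 0.93, 0, 0, 0, 0.93, 0, 0, 0, 0.93, 0, 0, 0, 0.93, 0, -0.111, 0.933, 0.93, 0, -0.111, 0.933, 0.93, 0, -0.111, 0.933, 0.93, 0, -0.111, 0.933, 0.93, 0, -0.111, 0.933, 0.93, 0, -0.111, 0.933, 0, 0, -0.111, 0.933, 0, 0, -0.111, 0.933, 0, 0, -0.111, 0.933, 0, 0, -0.111, 0.933, 0, 0, -0.111, 0.933, 0, 0, -0.111, 0.933, 0, 0, -0.111, 0.933, 0, 0, -0.111, 0.933, 0, 0, -0.111, 0.933, 0, 0]
  hand: 0.25

```text
t: 18.08
ee_pos: [0.427, -0.065, 0.3007]
tcp_rot: [2.221, 2.221, 0.0]
contact_force: [-0.1, -0.4, -1.1]
grip_width: 0.749
grip_force: 0.0
```

Request:
send_rows:
  targets: [-0.111, 0.933, 0, 0, -0.111, 0.933, 0, 0, -0.111, 0.933, 0, 0, -0.111, 0.933, 0, 0, -0.111, 0.933, 0, 0, -0.111, 0.933, 0, 0, -0.111, 0.933, 0, 0, -0.111, 0.933, 0, 0, -0.111, 0.933, 0, 0, -0.111, 0.933, 0, 0, -0.111, 0.933, 0, 0, -0.111, 0.933, 0, 0, -0.111, 0.933, 0, 0, -0.111, 0.933, 0, 0, -0.111, 0.933, 0, 0, 0, 0, -0.9, 0, 0, 0, -0.9, 0, 0, 0, -0.9, 0, 0, 0, -0.9, 0, 0, 0, 0, 0]

```text
t: 20.58
ee_pos: [0.3931, 0.2136, 0.227]
tcp_rot: [-2.221, -2.221, 0.004]
contact_force: [-0.6, -0.4, -0.2]
grip_width: 0.75
grip_force: 0.0
```

```bash
python3 - <<'E'
from h import *
s=status.get_state(); print(s["ee_pos"],s["grip_width"])
TK=wcam(); im=eyes.snapshot("wrist"); np.savez("w3.npz",T=TK[0],K=TK[1])
cv2.imwrite("pics/w3.png",im)
print(wp((.394,.2135,.085),TK),wp((.4885,.329,.049),TK))
cv2.imwrite("pics/t3.png",eyes.snapshot("top"))
E
```

```text
[0.39313833 0.2136365  0.22699732] 0.7500352880204716
[255.1 178.1] [346.4  61.1]
```

View pics/w3.png

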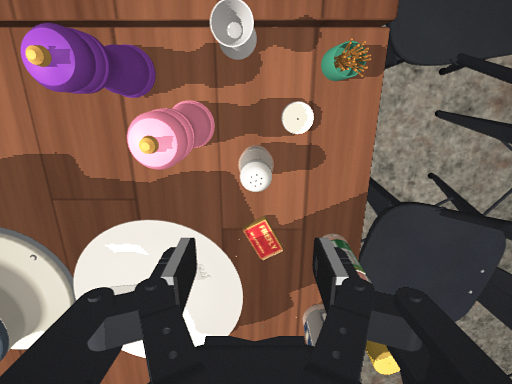

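Request:
send_rows:
  targets: [0.03, 0, -0.98, 0, 0, 0, -0.98, 0, 0, 0, -0.98, 0, 0, 0, -0.98, 0, 0, 0, -0.98, 0, 0, 0, -0.98, 0, 0, 0, -0.98, 0, 0, 0, -0.98, 0, 0, 0, -0.98, 0, 0, 0, 0, 0]

```text
t: 21.92
ee_pos: [0.3934, 0.2132, 0.0501]
tcp_rot: [-2.22, -2.22, 0.005]
contact_force: [0.0, -0.7, 0.5]
grip_width: 0.755
grip_force: 0.0
```

Request:
send_rows:
  targets: [0, 0, 0, 0, 0, 0, 0, 0, 0, 0, 0, 0, 0, 0, 0, 0, 0, 0, 0, 0, 0, 0, 0, 0]
  hand: 1

```text
t: 22.68
ee_pos: [0.3952, 0.2141, 0.0536]
tcp_rot: [2.221, 2.221, 0.004]
contact_force: [-1.3, 0.4, 5.5]
grip_width: 0.379
grip_force: 59.6
```

Request:
send_rows:
  targets: [0, 0, 1, 0, 0, 0, 1, 0, 0, 0, 1, 0, 0, 0, 1, 0, 0, 0, 1, 0, 0, -0.98, 0, 0, 0, -0.98, 0, 0, 0, -0.98, 0, 0, 0, -0.98, 0, 0, 0, -0.98, 0, 0, 0, -0.98, 0, 0, 0, -0.98, 0, 0, 0, -0.98, 0, 0, 0, -0.98, 0, 0, 0, -0.98, 0, 0, 0, -0.98, 0, 0, 0, -0.98, 0, 0, 0, -0.98, 0, 0, 0, -0.98, 0, 0, 0, -0.98, 0, 0]

```text
t: 25.18
ee_pos: [0.3945, -0.081, 0.153]
tcp_rot: [2.221, 2.221, 0.0]
contact_force: [1.2, 1.1, -1.0]
grip_width: 0.379
grip_force: 59.1
```

Request:
send_rows:
  targets: [0, -0.98, 0, 0, 0.342, -0.886, 0, 0, 0.342, -0.886, 0, 0, 0.342, -0.886, 0, 0, 0.342, -0.886, 0, 0, 0.342, -0.886, 0, 0, 0.342, -0.886, 0, 0, 0.342, -0.886, 0, 0, 0.342, -0.886, 0, 0, 0.342, -0.886, 0, 0, 0, 0, 0, 0, 0, 0, 0, 0]

```text
t: 26.68
ee_pos: [0.456, -0.2593, 0.1521]
tcp_rot: [-2.221, -2.221, -0.0]
contact_force: [0.5, -0.3, -0.9]
grip_width: 0.378
grip_force: 59.1
```

```bash
python3 - <<'E'
from h import *
TK=wcam(); im=eyes.snapshot("wrist"); np.savez("w4.npz",T=TK[0],K=TK[1])
cv2.imwrite("pics/w4.png",im)
print(wp((.4555,-.259,.032),TK),wp((.3685,-.264,.032),TK))
E
```

```text
[253.4 184.2] [164.5 189.2]
```

View pics/w4.png

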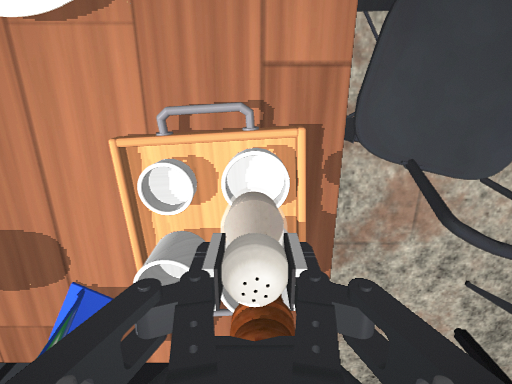

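Request:
send_rows:
  targets: [0.05, 0, -0.9, 0, 0, 0, -0.9, 0, 0, 0, -0.9, 0, 0, 0, -0.9, 0, 0, 0, -0.5, 0, 0, 0, -0.15, 0, 0, 0, 0, 0]

```text
t: 27.6
ee_pos: [0.4573, -0.2596, 0.0676]
tcp_rot: [2.221, 2.221, 0.0]
contact_force: [-0.3, -0.8, -1.0]
grip_width: 0.377
grip_force: 59.1
```

Request:
send_rows:
  targets: [0, 0, -0.08, 0, 0, 0, -0.05, 0, 0, 0, 0, 0]

```text
t: 27.98
ee_pos: [0.4571, -0.2594, 0.0648]
tcp_rot: [2.221, 2.221, 0.0]
contact_force: [0.6, 0.9, -1.7]
grip_width: 0.374
grip_force: 59.1
```

Request:
send_rows:
  targets: [0, 0, -0.06, 0, 0, 0, 0, 0]

```text
t: 28.22
ee_pos: [0.4573, -0.2596, 0.0646]
tcp_rot: [2.221, 2.221, 0.0]
contact_force: [-1.8, 0.9, 4.0]
grip_width: 0.376
grip_force: 60.0
```

Request:
send_rows:
  targets: [0, 0, 0, 0, 0, 0, 0, 0, 0, 0, 0, 0, 0, 0, 0, 0]
  hand: 0.3

```text
t: 28.72
ee_pos: [0.4571, -0.2594, 0.0633]
tcp_rot: [-2.221, -2.221, 0.0]
contact_force: [-0.1, -0.3, -0.1]
grip_width: 0.699
grip_force: 0.0
```

Request:
send_rows:
  targets: [0, 0, 0.99, 0, 0, 0, 0.99, 0, 0, 0, 0.99, 0, 0, 0, 0.99, 0, 0, 0, 0.99, 0, 0, 0, 0.99, 0, 0, 0, 0.99, 0, 0, 0, 0.99, 0, 0.05, 0.98, 0.99, 0, 0.05, 0.98, 0.99, 0, 0.05, 0.98, 0.99, 0, 0.05, 0.98, 0.99, 0, 0.05, 0.98, 0, 0, 0.05, 0.98, 0, 0, 0.05, 0.98, 0, 0, 0.05, 0.98, 0, 0, 0.05, 0.98, 0, 0, 0.05, 0.98, 0, 0, 0.05, 0.98, 0, 0, 0.05, 0.98, 0, 0]

```text
t: 31.22
ee_pos: [0.4687, -0.0228, 0.3]
tcp_rot: [-2.22, -2.221, 0.002]
contact_force: [-0.2, 0.1, -0.2]
grip_width: 0.699
grip_force: 0.0
```

Request:
send_rows:
  targets: [0.05, 0.98, 0, 0, 0.05, 0.98, 0, 0, 0.05, 0.98, 0, 0, 0.05, 0.98, 0, 0, 0.05, 0.98, 0, 0, 0.05, 0.98, 0, 0, 0.05, 0.98, 0, 0, 0.05, 0.98, 0, 0, 0.05, 0.98, 0, 0, 0.05, 0.98, 0, 0, 0.05, 0.98, 0, 0, 0.05, 0.98, 0, 0, 0.05, 0.98, 0, 0, 0.05, 0.98, 0, 0, 0.05, 0.98, -0.9, 0, 0.05, 0.98, -0.9, 0, 0.05, 0.98, -0.9, 0, 0.05, 0.98, -0.9, 0, 0, 0, -0.9, 0, 0, 0, -0.9, 0]

```text
t: 33.72
ee_pos: [0.4871, 0.3283, 0.1917]
tcp_rot: [2.221, 2.221, -0.001]
contact_force: [0.1, -0.2, -0.0]
grip_width: 0.701
grip_force: 0.0
```

```bash
python3 - <<'E'
from h import *
s=status.get_state(); print(s["ee_pos"],s["grip_width"])
TK=wcam(); im=eyes.snapshot("wrist"); np.savez("w5.npz",T=TK[0],K=TK[1])
cv2.imwrite("pics/w5.png",im); hsv=cv2.cvtColor(im,cv2.COLOR_BGR2HSV)
m=cv2.inRange(hsv,(75,60,30),(95,255,255)); c=max(cv2.findContours(m,0,2)[0],key=cv2.contourArea); print(cv2.boundingRect(c),cv2.contourArea(c))
for z in (0,.049): print(wp((.4875,.328,z),TK),wp((.4875,.347,z),TK),wp((.4875,.309,z),TK))
E
```

```text
[0.48707869 0.32833687 0.19171738] 0.7008614223619153
(242, 150, 33, 36) 428.0
[254.3 166.7] [254.3 151.2] [254.3 181.7]
[254.3 178.1] [254.3 160.4] [254.3 195.2]
```

View pics/w5.png

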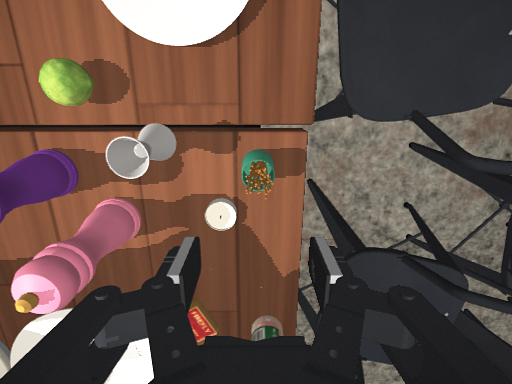

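Request:
send_rows:
  targets: [0.1, 0, -0.94, 0, 0, 0, -0.94, 0, 0, 0, -0.94, 0, 0, 0, -0.94, 0, 0, 0, -0.94, 0, 0, 0, -0.94, 0, 0, 0, -0.94, 0, 0, 0, -0.94, 0, 0, 0, -0.94, 0, 0, 0, 0, 0]

```text
t: 35.02
ee_pos: [0.4879, 0.3279, 0.0214]
tcp_rot: [-2.221, -2.221, 0.006]
contact_force: [0.6, 1.0, -0.7]
grip_width: 0.699
grip_force: 0.0
```

Request:
send_rows:
  targets: [0, 0, 0, 0, 0, 0, 0, 0, 0, 0, 0, 0, 0, 0, 0, 0, 0, 0, 0, 0, 0, 0, 0, 0]
  hand: 1

```text
t: 35.78
ee_pos: [0.4898, 0.3291, 0.0253]
tcp_rot: [2.221, 2.221, 0.004]
contact_force: [0.2, 0.1, 6.4]
grip_width: 0.398
grip_force: 60.3
```

Request:
send_rows:
  targets: [0, 0, 1, 0, 0, 0, 1, 0, 0, 0, 1, 0, 0, 0, 1, 0, 0, 0, 1, 0, -0.458, -0.954, 0, 0, -0.458, -0.954, 0, 0, -0.458, -0.954, 0, 0, -0.458, -0.954, 0, 0, -0.458, -0.954, 0, 0, -0.458, -0.954, 0, 0, -0.458, -0.954, 0, 0, -0.458, -0.954, 0, 0, -0.458, -0.954, 0, 0, -0.458, -0.954, 0, 0, -0.458, -0.954, 0, 0, -0.458, -0.954, 0, 0, -0.027, -0.957, 0, 0, -0.027, -0.957, 0, 0, -0.027, -0.957, 0, 0]

```text
t: 38.28
ee_pos: [0.3775, 0.0416, 0.1248]
tcp_rot: [2.221, 2.221, 0.001]
contact_force: [-0.0, 0.1, -0.7]
grip_width: 0.39
grip_force: 59.8
```

Request:
send_rows:
  targets: [-0.027, -0.957, 0, 0, -0.027, -0.957, 0, 0, -0.027, -0.957, 0, 0, -0.027, -0.957, 0, 0, -0.027, -0.957, 0, 0, -0.027, -0.957, 0, 0, -0.027, -0.957, 0, 0, -0.027, -0.957, 0, 0, -0.027, -0.957, 0, 0, -0.027, -0.957, 0, 0, -0.027, -0.957, 0, 0, -0.027, -0.957, 0, 0, -0.027, -0.957, 0, 0, -0.027, -0.957, 0, 0, -0.027, -0.957, 0, 0, -0.027, -0.957, 0, 0, 0, 0, 0, 0, 0, 0, 0, 0]

```text
t: 40.52
ee_pos: [0.3688, -0.2639, 0.1237]
tcp_rot: [-2.221, -2.221, -0.0]
contact_force: [-0.2, -0.5, -0.6]
grip_width: 0.388
grip_force: 59.8
```

```bash
python3 - <<'E'
from h import *
TK=wcam(); im=eyes.snapshot("wrist"); np.savez("w6.npz",T=TK[0],K=TK[1])
cv2.imwrite("pics/w6.png",cv2.resize(im[130:384,100:400],None,fx=2,fy=2))
print(wp((.3695,-.2635,.032),TK), wp((.3695,-.2635,.12),TK))
E
```

```text
[254.6 193.9] [254.8 244.1]
```

View pics/w6.png

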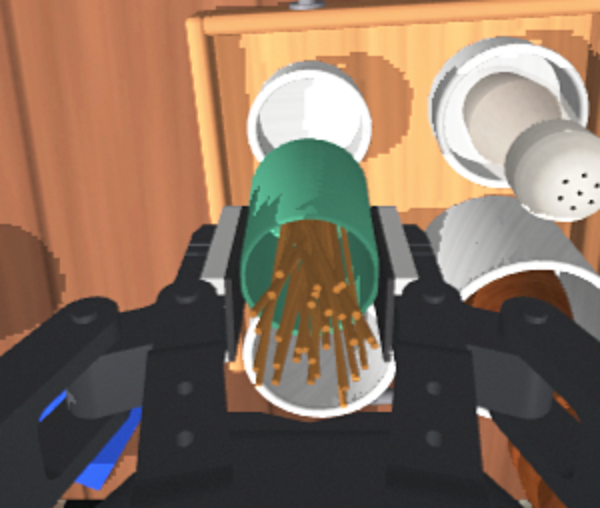

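```bash
python3 - <<'E'
from h import *
d=np.load("w6.npz"); TK=(d["T"],d["K"])
print(wp((.3688,-.2449,.0984),TK),wp((.3688,-.2469,.0984),TK),[wp((.3688,-.2639+s*.019,.0984+.049),TK) for s in(1,-1)])
E
```

```text
[253.6 201. ] [253.6 204. ] [array([253.4, 238.2]), array([253.5, 304.2])]
```

Request:
send_rows:
  targets: [0, 0, -0.9, 0, 0, 0, -0.9, 0, 0, 0, -0.9, 0, 0, 0, -0.8, 0, 0, 0, -0.5, 0, 0, 0, -0.2, 0, 0, 0, -0.08, 0, 0, 0, 0, 0]

```text
t: 41.58
ee_pos: [0.3692, -0.2643, 0.0388]
tcp_rot: [2.221, 2.221, 0.0]
contact_force: [0.8, -0.7, -1.2]
grip_width: 0.394
grip_force: 59.7
```

Request:
send_rows:
  targets: [0, 0, -0.06, 0, 0, 0, 0, 0]

```text
t: 41.82
ee_pos: [0.369, -0.2641, 0.0373]
tcp_rot: [2.221, 2.221, 0.0]
contact_force: [0.3, 0.2, -0.1]
grip_width: 0.39
grip_force: 59.7
```

Request:
send_rows:
  targets: [0, 0, -0.06, 0, 0, 0, 0, 0]

```text
t: 42.08
ee_pos: [0.3691, -0.2642, 0.0363]
tcp_rot: [2.221, 2.221, -0.0]
contact_force: [-1.0, 1.0, 2.1]
grip_width: 0.392
grip_force: 60.0
```

Request:
send_rows:
  targets: [0, 0, -0.03, 0, 0, 0, 0, 0]

```text
t: 42.32
ee_pos: [0.3691, -0.2642, 0.0363]
tcp_rot: [2.221, 2.221, -0.0]
contact_force: [-2.0, 2.2, 6.1]
grip_width: 0.394
grip_force: 60.6
```

Request:
send_rows:
  targets: [0, 0, 0, 0, 0, 0, 0, 0, 0, 0, 0, 0, 0, 0, 0, 0]
  hand: 0.35

```text
t: 42.82
ee_pos: [0.3688, -0.264, 0.0351]
tcp_rot: [-2.221, -2.221, 0.0]
contact_force: [-0.1, 0.4, 0.2]
grip_width: 0.649
grip_force: 0.0
```

Request:
send_rows:
  targets: [0, 0, 0.945, 0, 0, 0, 0.945, 0, 0, 0, 0.945, 0, 0, 0, 0.945, 0, 0, 0, 0.945, 0, 0, 0, 0.945, 0, 0, 0, 0.945, 0, 0, 0, 0.945, 0, 0.375, 0.968, 0.945, 0, 0.375, 0.968, 0.945, 0, 0.375, 0.968, 0.945, 0, 0.375, 0.968, 0.945, 0, 0.375, 0.968, 0.945, 0, 0.375, 0.968, 0.945, 0, 0.375, 0.968, 0, 0, 0.375, 0.968, 0, 0, 0.375, 0.968, 0, 0, 0.375, 0.968, 0, 0, 0.375, 0.968, 0, 0, 0.375, 0.968, 0, 0]

```text
t: 45.32
ee_pos: [0.459, -0.031, 0.3004]
tcp_rot: [-2.221, -2.221, 0.0]
contact_force: [-0.1, 0.0, -0.5]
grip_width: 0.649
grip_force: 0.0
```

Request:
send_rows:
  targets: [0.375, 0.968, 0, 0, 0.375, 0.968, 0, 0, 0.375, 0.968, 0, 0, 0.375, 0.968, 0, 0, 0.375, 0.968, 0, 0, 0.375, 0.968, 0, 0, 0, 0, 0, 0, 0, 0, 0, 0]
  hand: 0.15

```text
t: 46.32
ee_pos: [0.5039, 0.0842, 0.3]
tcp_rot: [2.221, 2.221, -0.001]
contact_force: [0.5, -1.5, -0.3]
grip_width: 0.85
grip_force: 0.0
```

```bash
python3 - <<'E'
from h import *
TK=wcam(); im=eyes.snapshot("wrist"); np.savez("w7.npz",T=TK[0],K=TK[1])
cv2.imwrite("pics/w7.png",im)
print(wp((.504,.0845,.193),TK),wp((.504,.0845,.099),TK))
E
```

```text
[254.  188.3] [254.1 164.4]
```

View pics/w7.png

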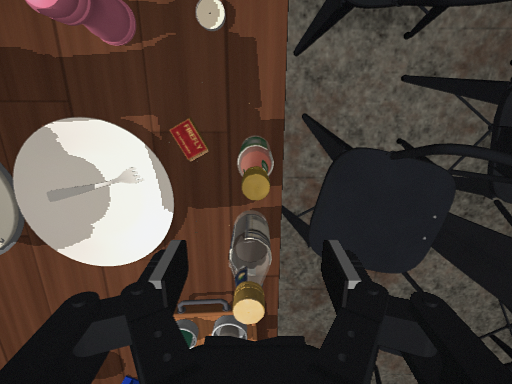

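Request:
send_rows:
  targets: [0.05, 0.09, -0.956, 0, 0, 0, -0.956, 0, 0, 0, -0.956, 0, 0, 0, -0.956, 0, 0, 0, -0.956, 0, 0, 0, -0.956, 0, 0, 0, -0.956, 0, 0, 0, -0.956, 0, 0, 0, -0.956, 0, 0, 0, 0, 0]

```text
t: 47.62
ee_pos: [0.5039, 0.0862, 0.1255]
tcp_rot: [-2.22, -2.22, 0.005]
contact_force: [-0.4, -0.6, -0.5]
grip_width: 0.853
grip_force: 0.0
```

Request:
send_rows:
  targets: [0, 0, 0, 0, 0, 0, 0, 0, 0, 0, 0, 0, 0, 0, 0, 0, 0, 0, 0, 0, 0, 0, 0, 0, 0, 0, 0, 0]
  hand: 1

```text
t: 48.5
ee_pos: [0.5055, 0.0863, 0.1294]
tcp_rot: [2.22, 2.22, 0.003]
contact_force: [-1.2, 0.5, 5.4]
grip_width: 0.39
grip_force: 60.2
```

Request:
send_rows:
  targets: [0, 0, 0.92, 0, 0, 0, 0.92, 0, 0, 0, 0.92, 0, 0, 0, 0.92, 0, 0, 0, 0.92, 0, 0, 0, 0.92, 0, -0.94, 0, 0, 0, -0.94, 0, 0, 0, -0.94, 0, 0, 0, -0.94, 0, 0, 0, -0.94, 0, 0, 0, -0.94, 0, 0, 0, -0.94, 0, 0, 0, 0, -0.95, 0, 0, 0, -0.95, 0, 0, 0, -0.95, 0, 0, 0, -0.95, 0, 0, 0, -0.95, 0, 0, 0, -0.95, 0, 0, 0, -0.95, 0, 0]

```text
t: 51.0
ee_pos: [0.3732, -0.0473, 0.239]
tcp_rot: [2.221, 2.221, 0.0]
contact_force: [-0.2, 0.4, -2.2]
grip_width: 0.387
grip_force: 60.0
```

Request:
send_rows:
  targets: [0, -0.95, 0, 0, 0, -0.95, 0, 0, 0, -0.95, 0, 0, 0, -0.95, 0, 0, 0, -0.95, 0, 0, 0, -0.95, 0, 0, 0, -0.95, 0, 0, 0, -0.95, 0, 0, 0, -0.95, 0, 0, 0, -0.95, 0, 0, 0, -0.95, 0, 0, 0, -0.95, 0, 0, 0, -0.95, 0, 0, 0, -0.95, 0, 0, 0, -0.95, 0, 0, 0, -0.95, 0, 0, 0, 0, 0, 0, 0, 0, 0, 0]

```text
t: 53.25
ee_pos: [0.3733, -0.3506, 0.2381]
tcp_rot: [-2.221, -2.221, -0.001]
contact_force: [-0.2, 0.4, -1.5]
grip_width: 0.382
grip_force: 60.0
```

```bash
python3 - <<'E'
from h import *
s=status.get_state(); print(s["ee_pos"]); e=s["ee_pos"]
TK=wcam(); im=eyes.snapshot("wrist"); np.savez("w8.npz",T=TK[0],K=TK[1])
cv2.imwrite("pics/w8.png",cv2.resize(im[90:384,80:420],None,fx=2,fy=2))
b=e[2]-.1294
print(wp((.3733,-.352,.07),TK),"foot front",wp((e[0],e[1]+.0225,b),TK),"foot c",wp((e[0],e[1],b),TK),"cap",wp((e[0],e[1],b+.193),TK))
E
```

```text
[ 0.37333897 -0.35058382  0.23814935]
[253.9 172.9] foot front [253.9 159.7] foot c [253.9 181.7] cap [253.3 338.8]
```

View pics/w8.png

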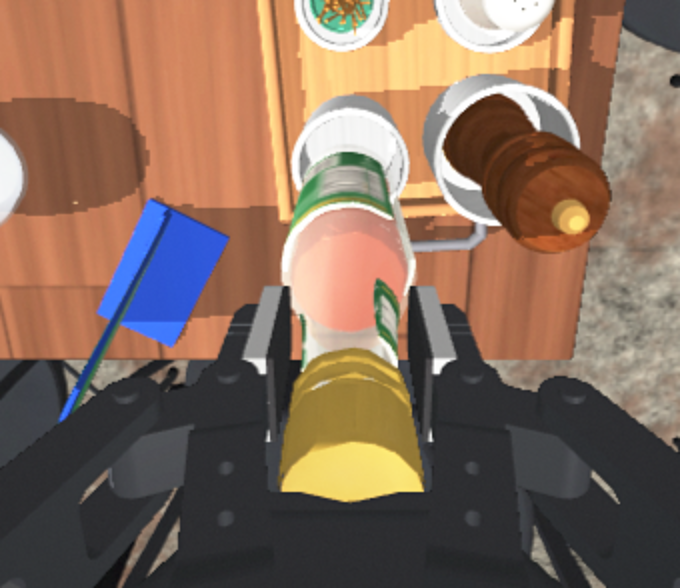

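Request:
send_rows:
  targets: [0.05, 0, -0.9, 0, 0, 0, -0.9, 0, 0, 0, -0.9, 0, 0, 0, -0.9, 0, 0, 0, -0.7, 0, 0, 0, -0.4, 0, 0, 0, -0.05, 0, 0, 0, 0, 0]

```text
t: 54.3
ee_pos: [0.3745, -0.351, 0.1439]
tcp_rot: [2.221, 2.221, -0.0]
contact_force: [0.8, -0.1, -2.9]
grip_width: 0.381
grip_force: 60.0
```

Request:
send_rows:
  targets: [0, 0, -0.08, 0, 0, 0, 0, 0]

```text
t: 54.55
ee_pos: [0.3744, -0.3508, 0.1418]
tcp_rot: [2.221, 2.221, 0.0]
contact_force: [0.5, -0.2, -3.0]
grip_width: 0.383
grip_force: 60.0
```

Request:
send_rows:
  targets: [0, 0, -0.05, 0, 0, 0, 0, 0]

```text
t: 54.8
ee_pos: [0.3743, -0.3507, 0.1405]
tcp_rot: [-2.221, -2.221, -0.0]
contact_force: [0.0, -0.4, -3.6]
grip_width: 0.386
grip_force: 60.0
```

Request:
send_rows:
  targets: [0, 0, -0.05, 0, 0, 0, 0, 0]

```text
t: 55.05
ee_pos: [0.3744, -0.351, 0.1405]
tcp_rot: [2.221, 2.22, -0.001]
contact_force: [-1.1, 0.5, 2.8]
grip_width: 0.386
grip_force: 60.7
```

Request:
send_rows:
  targets: [0, 0, -0.04, 0, 0, 0, 0, 0]

```text
t: 55.3
ee_pos: [0.3745, -0.3513, 0.1405]
tcp_rot: [2.22, 2.22, -0.001]
contact_force: [-1.5, -0.3, 5.7]
grip_width: 0.386
grip_force: 61.3
```

Request:
send_rows:
  targets: [0, 0, 0, 0, 0, 0, 0, 0, 0, 0, 0, 0, 0, 0, 0, 0, 0, 0, 0.5, 0, 0, 0, 0.95, 0, 0, 0, 0.95, 0, 0, 0, 0.95, 0, 0, 0, 0.95, 0, 0, 0, 0.95, 0, 0, 0, 0.95, 0, 0, 0.9, 0.95, 0, 0, 0.9, 0, 0, 0, 0.9, 0, 0, 0, 0.9, 0, 0, 0, 0.9, 0, 0, 0, 0.9, 0, 0, 0, 0, 0, 0]
  hand: 0.3

```text
t: 57.55
ee_pos: [0.3744, -0.2415, 0.2821]
tcp_rot: [2.219, 2.223, 0.0]
contact_force: [0.8, -0.6, 0.8]
grip_width: 0.701
grip_force: 0.0
```

```bash
python3 - <<'E'
from h import *
a=eyes.snapshot("top"); s=eyes.snapshot("scene")
c=lambda i,b: cv2.resize(i[b[1]:b[3],b[0]:b[2]],(400,600*0+300),interpolation=cv2.INTER_CUBIC)
cv2.imwrite("pics/end.png",np.vstack([np.hstack([c(a,(320,120,480,240)),c(s,(280,120,480,270))]),np.hstack([c(a,(90,115,310,280)),c(s,(100,90,320,255))])]))
E
```

```text
(no output)
```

View pics/end.png

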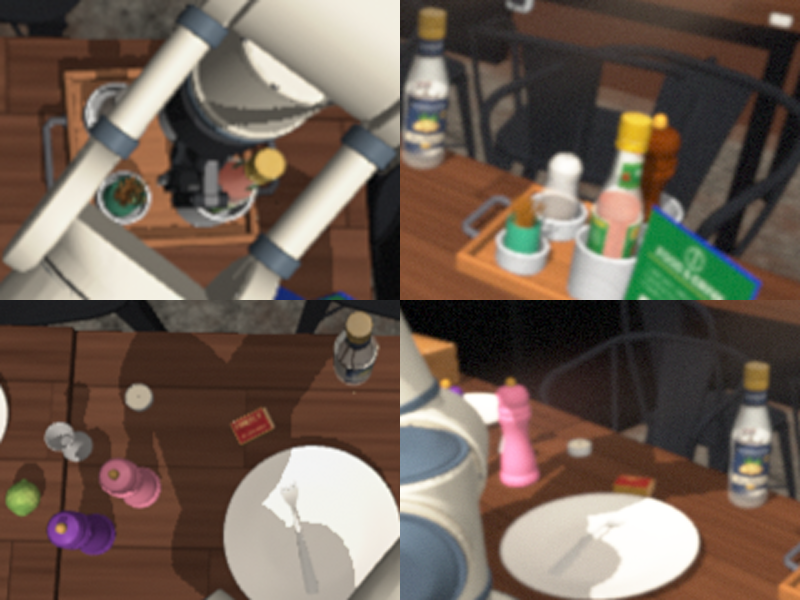

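All four items stand upright in the right cups. The stout bottle (scene crop, top left) and the jigger (top view, lower left) stand where they were, and the gripper is clear at z = 0.28.

```bash
python3 -c "
from rig import workorder
print(workorder.sign_off())"
```

```text
the job is handed in; nothing more can be done
None
```

The mill, salt shaker, toothpick pot and slim bottle stand upright in their assigned cups, the stout bottle and jigger were left standing where they were, and I handed the job in at about 58 s; the sign-off returned no verdict.

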